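Fold the hold-down plate over the vials and shut the block heater

TASK

The block heater is loaded and has to be closed up for its run: fold the upright steel hold-down plate over the capped vials until it lies flat, and only then swing the amber cover shut over it until it is fully closed. Push both with the fingertips, gently, without slamming or forcing them. Nothing is gripped or lifted, and the small things standing round the heater stay where they are.

Things in the scene. Friction and masses are not known exactly. Their poses are not given: they have to be found in the camera images.
- block_heater: Dry block heater, fixed to the bench: blue case with a white deck, 215 x 200 mm (x -108 to 107, y -104 to 96 mm), deck at z = 90 mm; dial and red switch on its -x side stay untouched. Origin: about the middle of its underside. +y points to its front (the side of the cover's free edge, roughly facing the robot), +x to its left as the robot sees it, z up.
- vial_block (a point): Middle of the top of the pale block with 5 x 4 wells on the deck, 140 x 110 mm (x by y), axes as the heater's, at z = 106 mm. The five capped vials in it are fixed; their caps stand up to 11 mm above it.
- retainer (a joint): Hold-down plate, rad: 0 = flat over the vial caps (end stop); starts upright at 1.4 to 1.7; outer stop 1.75. It turns about an axis along the heater's y, right of the block as the robot sees it, and folds down to the left (the heater's +x). Stiff hinge (friction 0.13 N m, plate 0.11 kg): it stays wherever it is left and must be pushed all the way down.
- retainer_hinge (a point): Middle of the plate's hinge axis, at x -80, y 4, z 116 mm in the heater's frame. Axes turn with the plate: x from the hinge along the plate to its free edge, y along the axis to the heater's front, z out of its outer face. Stainless frame, 3 mm thick, outer face at z = 5 mm, y -47 to 47, x 3 to 151 mm; solid strips across at both ends, joined by four 12 mm bars along x at y = -40, -13, 13, 40 mm.
- retainer_tip (a point): Point on the plate's outer face near its free edge, 143.5 mm from the hinge axis and 18 mm to the front of the plate's middle; axes as retainer_hinge. At z = 121 mm when the plate is down, about 260 mm at the start. Beside it, along the free edge, a blue-sleeved finger lip 40 mm long is turned up 6 mm above the outer face.
- block_heater_cover (a joint): Cover, rad: 0 = fully shut (end stop); starts standing open at 1.42 to 1.53; stop 1.536. It turns about an axis along the heater's x at the back of the deck; the free edge comes forward (to the heater's +y) and down as it shuts. Stiff hinge (friction 0.32 N m, cover 0.32 kg): it stays wherever it is left and must be pushed all the way down. An upright plate blocks it.
- cover_hinge (a point): Middle of the cover's hinge axis, at x -1, y -84, z 92 mm in the heater's frame. Axes turn with the cover and are the heater's when it is shut: x along the axis, y from hinge to free edge, z out of the top face. The cover is a clear amber box without bottom, 4 mm walls, x -94 to 94, y 2 to 170 mm, outer top face at z = 45 mm. A black handle bar 52 mm long is at y = 180 to 188, z = 20 to 26 mm.
- cover_front (a point): Middle of the front edge of the cover's outer top face, 170 mm from the hinge axis along the cover and 45 mm out; axes as cover_hinge. At z = 137 mm when the cover is shut, about 265 mm when it stands open, and the handle bar then reaches up to 282 mm.
- vial_a: Bystander: small loose screw-cap vial with a green cap, 22 mm across, 45 mm high, right of the heater. Origin: centre of its underside.
- stopper_1: Bystander: loose dark red rubber stopper, 23 mm across, 22 mm high, right of the heater's front. Origin: centre of its underside.
- petri: Bystander: loose petri dish with lid, 61 mm across, 14 mm high, right of the heater. Origin: centre of its underside.
- tube_holder: Bystander: loose wooden test-tube holder, 22 x 170 x 12 mm (long side along its y), left of the heater. Origin: centre of its underside.

How it is judged (in metres and radians):
On the way, in this order (a step that is already met when the one before it is completed fails the run):
1. the hold-down plate lies flat over the vials while the cover still stands open (value of joint retainer below 0.05 rad and value of joint block_heater_cover above 1 rad), for 0.2 s.
2. the cover is fully shut over the flat plate (value of joint block_heater_cover below 0.03 rad and value of joint retainer below 0.05 rad), for 0.2 s.
At the end, for the whole second after the job is handed in: the hold-down plate lies flat (within 0.05 rad), the cover is fully shut over it (within 0.03 rad), and the four bystanders stand where they stood (within 15 mm) (all of step 2 and distance of each of vial_a, stopper_1, petri, tube_holder from where it was at the start of the episode below 0.015 m); the robot touches nothing.
It fails at once if a bystander (vial, stopper, petri dish, tube holder) is moved or lifted by more than 15 mm (distance of any of vial_a, stopper_1, petri, tube_holder from where it was at the start of the episode above 0.015 m).
It fails at once if the plate or the cover is slammed (closing faster than 4 rad/s) (velocity of joint any of retainer, block_heater_cover below -4 rad/s).
It fails at once if the plate or the cover is gripped (its edge, lip, front wall or handle taken between the fingers) ((contact force between the fingers and retainer above 1 N and x of the grasp point in the frame of retainer_hinge between 0 and 0.16 m and y of the grasp point in the frame of retainer_hinge between -0.055 and 0.055 m and z of the grasp point in the frame of retainer_hinge between 0 and 0.007 m) or (contact force between the fingers and retainer above 1 N and x of the grasp point in the frame of retainer_hinge between 0.144 and 0.157 m and y of the grasp point in the frame of retainer_hinge between -0.01 and 0.046 m and z of the grasp point in the frame of retainer_hinge between 0 and 0.013 m) or (contact force between the fingers and block_heater_cover above 1 N and x of the grasp point in the frame of cover_hinge between -0.034 and 0.034 m and y of the grasp point in the frame of cover_hinge between 0.178 and 0.19 m and z of the grasp point in the frame of cover_hinge between 0.015 and 0.031 m) or (contact force between the fingers and block_heater_cover above 1 N and x of the grasp point in the frame of cover_hinge between -0.1 and 0.1 m and y of the grasp point in the frame of cover_hinge between 0.165 and 0.171 m and z of the grasp point in the frame of cover_hinge between -0.01 and 0.046 m)).
It fails at once if the plate or the cover is forced (more than 60 N from the fingers) (contact force between the fingers and retainer above 60 N or contact force between the fingers and block_heater_cover above 60 N).
It also fails if it takes over 48 s, if anything falls off the work surface, if the arm or the gripper's body presses on something with over 40 N, if the wrist force passes 120 N, or if a joint passes its speed limit or range.

ROBOT

A 7-joint arm with a two-finger parallel gripper is mounted at the origin on a cart in front of the work surface, level with it; the furniture and walls round the work are solid. World frame = base frame: x ahead of the robot, y to its left, z up, the work surface at z = 0. Lengths are in mm, angles in rad, forces in N, time in s.
With the tool pointing down it reaches from about 400 to 875 mm from the base axis. Payload 4.4 kg.
Tool frame: the origin (TCP) lies midway between the tips of the shut fingers; the grasp point (between the pads) lies 19 mm behind it; z points along the fingers, y is the direction in which the jaws open and shut (so a half turn about z gives the same grasp; the last joint's range is limited). The gripper opens to 85 mm and grips with 20 to 120 N. Pads are 22 mm wide; open, the fingers measure 114 mm over their backs; the gripper's body (76 mm by 85 mm) begins 54 mm behind the grasp point. The pads swing forward as they close: fully open they stand 13 mm farther back than shut.
Start: joints at [1.116, 0.628, 0.038, 1.517, -0.027, 0.996, -0.02], TCP at [246.429, -601.49, 231.313] pointing down, gripper open.
Joint ranges: [-3.06, 3.06], [-0.37, 2.12], [-1.25, 1.32], [0.18, 2.47], [-1.1, 4.24], [0.23, 1.98], [-2.94, 2.94]. Speed limits (rad/s): [2.57, 2.57, 3.14, 3.14, 3.14, 3.14, 3.14].

INTERFACE

Orientations are given as [roll, pitch, yaw] about the fixed x, y, z axes, in that order (R = Rz(yaw) Ry(pitch) Rx(roll)).
In Python, from cell import ctrl, vision gives the robot as it stands.
- The arm moves only by the tool play_rows, never from a script. Its arguments are lists of equal length, an entry for each row: "slide": the shift along the tool's x, y, z in mm, a list of three; "turn": the turn about the tool's z in rad; "fingers": the opening, from 0 (shut) to 1 (fully open). A call has 1 to 5 rows; each row is the pose to reach, as a shift and turn from the pose measured when the call began, along the tool's axes at that moment; what a row does not reach only later rows make up. A row lasts 1/8 s, in which the tool goes at most 62.5 mm and 10.7 degrees, less where a joint would pass 70% of its speed; a pose out of reach is approached as far as the arm can. A call with a gripper value outside its range is refused whole. The fingers move at their own pace and stop on an object; the grip force is fixed at half the most. Time passes only in rows, so rows that repeat a pose let the fingers close. It gives the time, the measured TCP pose, the force and the opening at its end, in the units of the state.
- ctrl.read_state(): the state, without advancing time (a new reading comes with each control period).
- vision.get_image(name): name is "scene" or "top"; returns (picture, depth): 420x560x3 uint8, blue, green, red; 420x560 float32, mm along the optical axis (not along the pixel's ray), 0 where there is no reading.
- vision.camera_params(name): a dict with "fx", "fy", "cx", "cy" (pixels), "dist_coeffs" ([k1, k2, p1, p2, k3] as OpenCV has them; the pictures are not rectified), "position" and "rotation" of the camera in the world. Camera axes: x right, y up, looking along -z (the intrinsics and any distortion apply to the point x, -y, -z); pixel columns grow to the right and rows downward; lengths in mm; the calibration is good to about 2 mm. A picture is of the moment at which its call begins. camera_params takes no time and is no camera call.
- ctrl.finish_job(): hands the job in, once; it reports no verdict.
The state is a dict: "clock": time; "qpos": joint angles; "qd": joint speeds; "tau": joint torques, N m; "eef_pos": TCP position; "tool_rot": TCP orientation; "force": force on the tool from outside, world axes, zero at the start; "torque": the same for the moment, N m; "width": finger opening in mm.
Only numpy, scipy, OpenCV 4.12 (cv2) and the standard library are available. Lean on these libraries where they do the work, as an engineer would, in place of code of your own. Each camera call takes 0.05 s, during which the arm holds its last target.

## Working session

There is one attempt and no reset: what is moved stays moved. The work goes in short steps, Python scripts to look and compute and a tool call to move; the robot and the scene stay as the last step left them, time stands still between calls to the robot, and variables do not carry over. Pictures are saved under pics/ and viewed, and the job is handed in when it is done.

Besides the shell and the picture viewer there is one more tool, called after "Call:" in YAML: its name, and indented under it one key for each argument. play_rows: Moves the arm, as the interface text tells. Its arguments: {"type":"object","properties":{"slide":{"type":"array"},"turn":{"type":"array"},"fingers":{"type":"array"}},"required":["slide","turn","fingers"]}

```bash
mkdir -p pics; ls; python3 - <<'E'
from cell import ctrl, vision
import cv2
s=ctrl.read_state(); print(s)
for n in("scene","top"):
    p=vision.camera_params(n); print(n,p)
    im,d=vision.get_image(n); cv2.imwrite(f"pics/{n}0.png",im)
    import numpy as np; np.save(f"{n}0.npy",d)
E
```

```text
pics
{'clock': 0.0, 'qpos': array([ 1.11621808,  0.62933739,  0.03845269,  1.51836407, -0.02699401,
        0.99627931, -0.01998629]), 'qd': array([0.00038232, 0.00018429, 0.0005462 , 0.00060342, 0.00120876,
       0.0003021 , 0.00032363]), 'tau': array([-1.06757245e-03, -5.63406086e+01,  1.22678373e+00, -1.93443471e+01,
        1.12503703e-02,  1.04643137e-02, -1.44940930e-05]), 'eef_pos': array([ 246.17407271, -600.9148373 ,  230.39619128]), 'tool_rot': array([-3.13972318e+00,  3.53636952e-05,  3.88786655e-01]), 'force': array([-0.43671839, -0.01795931,  0.06421692]), 'torque': array([ 0.01450869,  0.03034774, -0.01231527]), 'width': 85.23896963511748}
scene {'fx': 507.2503034955797, 'fy': 507.2503034955797, 'cx': 282.45573895728404, 'cy': 208.07823309766408, 'dist_coeffs': array([-0.02044681,  0.        ,  0.        ,  0.        ,  0.        ]), 'position': array([-34.74418651, 265.19977364, 654.95653449]), 'rotation': array([ 9.36812343e-01,  3.29247292e-04, -2.32474534e+00])}
top {'fx': 378.94868413152733, 'fy': 378.94868413152733, 'cx': 277.42139197375417, 'cy': 207.41562584408877, 'dist_coeffs': array([-0.09656258,  0.        ,  0.        ,  0.        ,  0.        ]), 'position': array([ 284.39215751, -213.39887435,  920.30440295]), 'rotation': array([ 0.22862717, -0.00354158, -1.57984263])}
```

View pics/scene0.png

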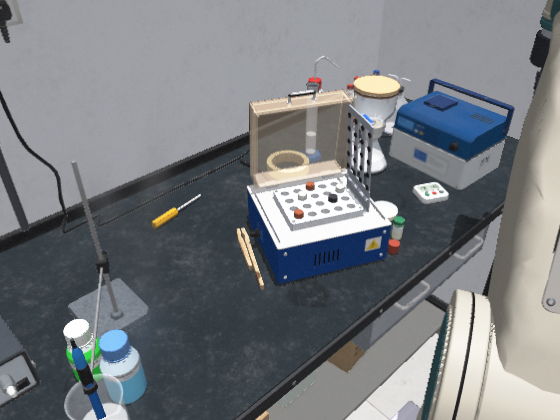

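View pics/top0.png

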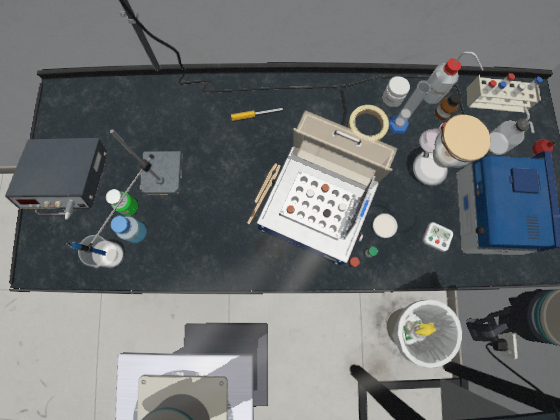

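```bash
cat > h.py <<'E'
import numpy as np, cv2
from scipy.spatial.transform import Rotation as R
from cell import ctrl, vision
def cam(n):
    p=vision.camera_params(n); K=np.array([[p['fx'],0,p['cx']],[0,p['fy'],p['cy']],[0,0,1]])
    return K,np.array(p['dist_coeffs']),np.array(p['position']),R.from_euler('xyz',p['rotation']).as_matrix()
F=np.diag([1.,-1,-1])
def proj(n,P):
    K,D,t,Rm=cam(n); Pc=(np.atleast_2d(P)-t)@Rm@F
    return cv2.projectPoints(Pc.reshape(-1,1,3),np.zeros(3),np.zeros(3),K,D)[0].reshape(-1,2)
def cloud(n,d):
    K,D,t,Rm=cam(n); v,u=np.mgrid[:d.shape[0],:d.shape[1]]
    uv=np.stack([u,v],-1).reshape(-1,1,2).astype(np.float64)
    r=cv2.undistortPoints(uv,K,D).reshape(-1,2)
    Pc=np.c_[r,np.ones(len(r))]*d.reshape(-1,1)
    return (Pc@F@Rm.T+t).reshape(*d.shape,3)
E
python3 - <<'E'
from h import *
for n,(a,b,c,e) in dict(scene=(225,60,425,300),top=(240,100,410,270)).items():
    im=cv2.imread(f'pics/{n}0.png'); d=np.load(n+'0.npy'); C=cloud(n,d)
    s=3 if n=='top' else 2.5
    cv2.imwrite(f'pics/{n}0z.png',cv2.resize(im[b:e,a:c],None,fx=s,fy=s,interpolation=cv2.INTER_CUBIC))
    # deck pts: z near 90
    m=(abs(C[...,2]-90)<4)&(d>0)
    sub=np.zeros(m.shape,bool); sub[b:e,a:c]=m[b:e,a:c]
    hsv=cv2.cvtColor(im,cv2.COLOR_BGR2HSV); sub&=(hsv[...,1]<40)&(hsv[...,2]>170)
    P=C[sub]; print(n,len(P),P.mean(0), cv2.minAreaRect(P[:,:2].astype(np.float32)))
    m=(abs(C[...,2]-106)<2)&(d>0); 
    P=C[b:e,a:c][m[b:e,a:c]]; print('106',len(P),cv2.minAreaRect(P[:,:2].astype(np.float32)))
E
```

```text
scene 3096 [ 473.16382228 -286.58022877   90.89304029] ((623.082763671875, -470.518798828125), (337.891845703125, 688.3973388671875), 32.652793884277344)
106 2234 ((716.5908203125, -602.377685546875), (458.366943359375, 870.1217651367188), 16.938167572021484)
top 3296 [ 467.06815788 -289.42300597   89.3612008 ] ((580.1728515625, -355.3726501464844), (220.0006866455078, 406.37689208984375), 64.15325164794922)
106 1781 ((596.5376586914062, -365.79296875), (188.9644775390625, 373.63470458984375), 61.4238395690918)
```

```bash
python3 -c "
from h import *
for n,p in [('top',(293,150)),('top',(260,228)),('top',(347,262)),('top',(376,186)),('scene',(270,272)),('scene',(380,260))]:
    d=np.load(n+'0.npy');C=cloud(n,d);print(n,p,C[p[1]-2:p[1]+3:2,p[0]-2:p[0]+3:2].reshape(-1,3).round(0).tolist())
"
```

```text
top (293, 150) [[656.0, -255.0, 1.0], [598.0, -253.0, 145.0], [595.0, -257.0, 151.0], [616.0, -251.0, 88.0], [598.0, -254.0, 132.0], [596.0, -258.0, 138.0], [611.0, -251.0, 88.0], [600.0, -254.0, 116.0], [597.0, -259.0, 122.0]]
top (260, 228) [[444.0, -172.0, 46.0], [441.0, -178.0, 61.0], [438.0, -183.0, 77.0], [447.0, -170.0, -2.0], [442.0, -176.0, 29.0], [439.0, -182.0, 42.0], [442.0, -170.0, 0.0], [442.0, -175.0, 1.0], [438.0, -181.0, 25.0]]
top (347, 262) [[358.0, -365.0, 91.0], [358.0, -369.0, 92.0], [366.0, -392.0, -1.0], [354.0, -365.0, 87.0], [361.0, -386.0, 1.0], [361.0, -391.0, -1.0], [356.0, -381.0, 2.0], [356.0, -386.0, 1.0], [356.0, -391.0, -2.0]]
top (376, 186) [[518.0, -429.0, 133.0], [531.0, -446.0, 89.0], [557.0, -475.0, 1.0], [527.0, -441.0, 89.0], [527.0, -446.0, 88.0], [553.0, -476.0, -4.0], [522.0, -441.0, 88.0], [547.0, -470.0, 0.0], [547.0, -475.0, 1.0]]
scene (270, 272) [[491.0, -191.0, -1.0], [486.0, -192.0, 3.0], [480.0, -191.0, 7.0], [485.0, -186.0, 2.0], [483.0, -189.0, 2.0], [481.0, -192.0, 1.0], [482.0, -183.0, 1.0], [479.0, -185.0, 1.0], [476.0, -188.0, 2.0]]
scene (380, 260) [[362.0, -353.0, 14.0], [360.0, -358.0, 13.0], [358.0, -362.0, 12.0], [362.0, -355.0, 8.0], [365.0, -366.0, -0.0], [360.0, -366.0, 2.0], [363.0, -357.0, 2.0], [361.0, -361.0, 0.0], [357.0, -362.0, 2.0]]
```

View pics/scene0z.png

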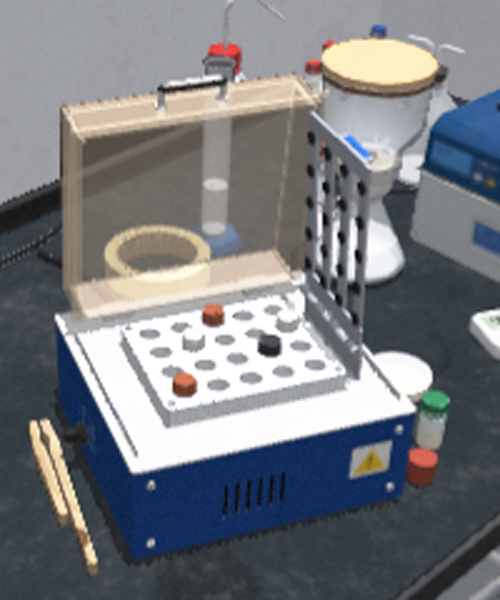

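View pics/top0z.png

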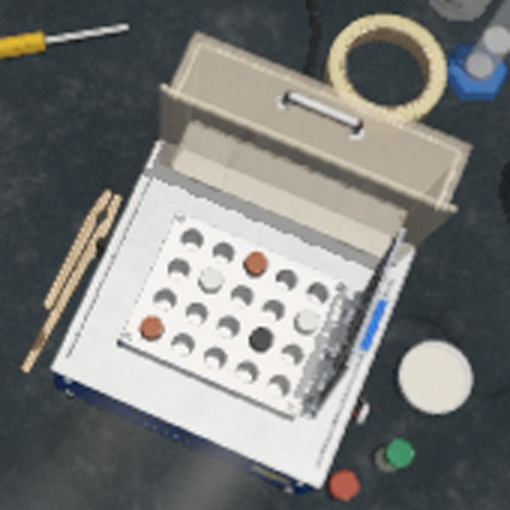

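```bash
cat >> h.py <<'E'
def ray(n,uv,z):
    K,D,t,Rm=cam(n); r=cv2.undistortPoints(np.array(uv,float).reshape(-1,1,2),K,D).reshape(-1,2)
    w=np.c_[r,np.ones(len(r))]@F@Rm.T
    return t+w*((z-t[2])/w[:,2])[:,None]
E
python3 - <<'E'
from h import *
from scipy.optimize import least_squares
obs=[('top',(107,-104),(291.7,149.3)),('top',(107,96),(258.3,225)),('top',(-108,96),(348.3,261.7)),('top',(-108,-104),(377.3,181.7)),
('scene',(107,96),(278.2,248.8)),('scene',(-108,96),(391,223.2)),('scene',(107,-104),(248.2,187.2))]
W=np.array([ray(n,uv,90)[0,:2] for n,_,uv in obs]); L=np.array([l for _,l,_ in obs],float)
print(W.round(1))
def f(q):
    c,s=np.cos(q[2]),np.sin(q[2]); return ((L@np.array([[c,s],[-s,c]])+q[:2])-W)
r=least_squares(lambda q:f(q).ravel(),[480,-290,2]); print(r.x, f(r.x).round(1))
for k in('top','scene'):
    i=[j for j,o in enumerate(obs) if o[0]==k]
    rr=least_squares(lambda q:f(q)[i].ravel(),r.x); print(k,rr.x)
q=r.x
# check with depth: plate & cover points in heater frame
Rz=R.from_euler('z',q[2]).as_matrix()
for n in('scene','top'):
    d=np.load(n+'0.npy');C=cloud(n,d)
    H=((C-np.r_[q[:2],0])@Rz)
    H[d==0]=1e4
    m=(abs(H[...,0])<140)&(abs(H[...,1])<130)&(H[...,2]>60)
    P=H[m]
    print(n,'pl', )
    a=P[(P[:,0]<-60)&(P[:,0]>-110)&(abs(P[:,1]-4)<46)&(P[:,2]>130)]
    print(len(a),np.percentile(a,[2,50,98],axis=0).round(1), np.polyfit(a[:,2],a[:,0],1))
    b=P[(abs(P[:,0])<90)&(P[:,1]<-60)&(P[:,2]>240)]
    print(len(b),np.percentile(b,[1,50,99],axis=0).round(1))
    b=P[(abs(P[:,0])<70)&(abs(P[:,1])<60)&(abs(P[:,2]-106)<3)]
    print('blk',np.percentile(b,[1,50,99],axis=0).round(1))
    # bench things
    
E
```

```text
[[ 616.9 -252.7]
 [ 437.7 -175.2]
 [ 354.2 -372.2]
 [ 536.5 -448.8]
 [ 445.5 -175.6]
 [ 357.5 -372.1]
 [ 623.5 -259. ]]
[ 485.17010244 -311.39525022    1.15936907] [[ 6.4 -2.2]
 [ 2.2  0.2]
 [-0.2  0.2]
 [ 0.8 -3.1]
 [-5.6  0.7]
 [-3.5  0.1]
 [-0.2  4.1]]
top [ 482.84529446 -310.22460572    1.17204414]
scene [ 487.66560807 -313.17568883    1.14647601]
scene pl
1284 [[-80.2 -39.8 132.3]
 [-74.9  13.2 210.7]
 [-70.2  49.1 269.8]] [ 5.25300635e-02 -8.58905218e+01]
1463 [[ -87.9 -113.4  259.3]
 [   3.2  -88.3  265. ]
 [  88.   -66.3  283. ]]
blk [[-67.7 -52.3 103.2]
 [  4.    8.3 106.7]
 [ 69.1  57.8 108.7]]
top pl
318 [[-78.5 -37.7 136.4]
 [-72.5  13.5 256.8]
 [-68.9  48.6 269.7]] [ 3.69060520e-02 -8.16027769e+01]
2220 [[ -88.2 -111.1  258.3]
 [  -1.5  -87.3  263. ]
 [  87.8  -65.5  281.3]]
blk [[-6.720e+01 -5.000e+01  1.031e+02]
 [ 1.000e-01  5.800e+00  1.054e+02]
 [ 6.900e+01  5.860e+01  1.084e+02]]
```

Call:
play_rows:
  slide:
    - [45,-22,-2]
    - [90,-44,-4]
    - [135,-65,-6]
    - [180,-87,-8]
    - [225,-109,-10]
  turn: [-0.15,-0.3,-0.46,-0.62,-0.77]
  fingers: [0,0,0,0,0]

```text
clock: 0.72
eef_pos: [413.8, -413.4, 240.4]
tool_rot: [-3.14, -0.001, 1.164]
force: [-0.2, -0.2, 0.4]
width: -0.1
```

```bash
cat >> h.py <<'E'
Q=(485,-311,1.159)
RZ=R.from_euler('z',Q[2]).as_matrix()
def h2w(P): return np.asarray(P)@RZ.T+np.r_[Q[:2],0]
def w2h(P): return (np.asarray(P)-np.r_[Q[:2],0])@RZ
def st():
    s=ctrl.read_state(); print('t',round(s['clock'],2),'tcp_h',w2h(s['eef_pos']).round(1),'w',s['eef_pos'].round(1),'rot',s['tool_rot'].round(3),'F_h',(s['force']@RZ).round(1),'wd',round(s['width'],1),'q',s['qpos'].round(2))
    return s
E
python3 - <<'E'
from h import *
st()
im,d=vision.get_image('top');cv2.imwrite('pics/top1z.png',cv2.resize(im[90:290,240:470],None,fx=3,fy=3,interpolation=cv2.INTER_CUBIC))
im,d=vision.get_image('scene');cv2.imwrite('pics/scene1z.png',cv2.resize(im[40:300,225:475],None,fx=2.3,fy=2.3,interpolation=cv2.INTER_CUBIC))
E
```

```text
t 0.72 tcp_h [-122.3   24.2  240.4] w [ 413.8 -413.4  240.4] rot [-3.140e+00 -1.000e-03  1.164e+00] F_h [-0.3  0.   0.4] wd -0.1 q [ 0.85  0.53 -0.18  1.69  0.11  0.94  0.22]
```

```bash
ls pics
```

```text
scene0.png
scene0z.png
scene1z.png
top0.png
top0z.png
top1z.png
```

View pics/scene1z.png

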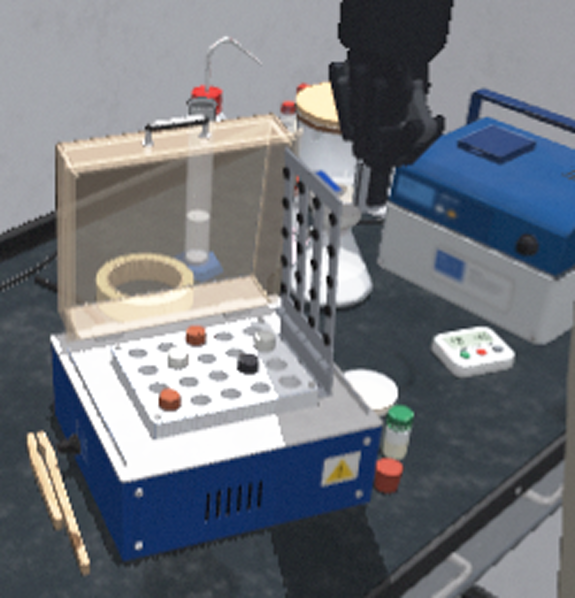

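View pics/top1z.png

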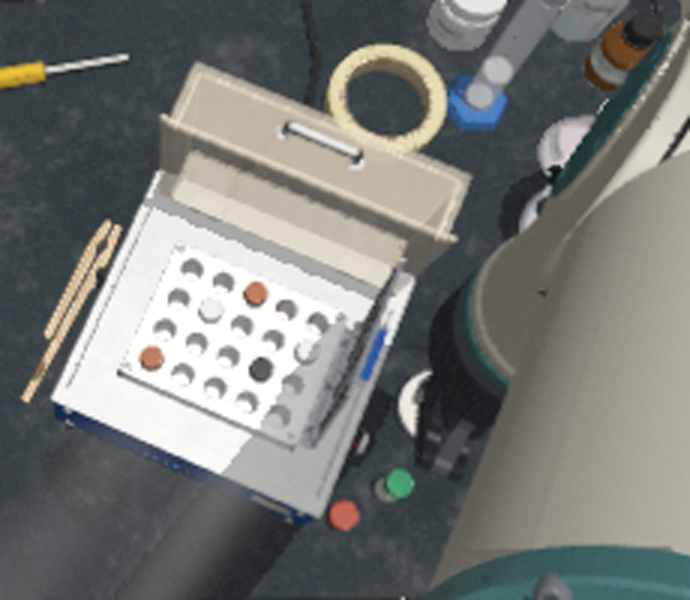

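Call:
play_rows:
  slide:
    - [22,0,-6]
    - [28,0,-6]
    - [35,0,-6]
    - [42,0,-5.5]
    - [48,0,-4.5]
  turn: [0,0,0,0,0]
  fingers: [0,0,0,0,0]

```text
clock: 1.45
eef_pos: [437.0, -364.5, 245.4]
tool_rot: [3.141, -0.006, 1.17]
force: [0.3, -0.9, -0.5]
width: 0.3
```

```bash
python3 - <<'E'
from h import *
st()
im,d=vision.get_image('scene');cv2.imwrite('pics/scene2z.png',cv2.resize(im[40:300,225:475],None,fx=2.3,fy=2.3,interpolation=cv2.INTER_CUBIC))
E
```

```text
t 1.45 tcp_h [-68.2  22.6 245.4] w [ 437.  -364.5  245.4] rot [ 3.141 -0.006  1.17 ] F_h [-0.7 -0.6 -0.5] wd 0.3 q [ 0.78  0.5  -0.19  1.73  0.11  0.93  0.14]
```

View pics/scene2z.png

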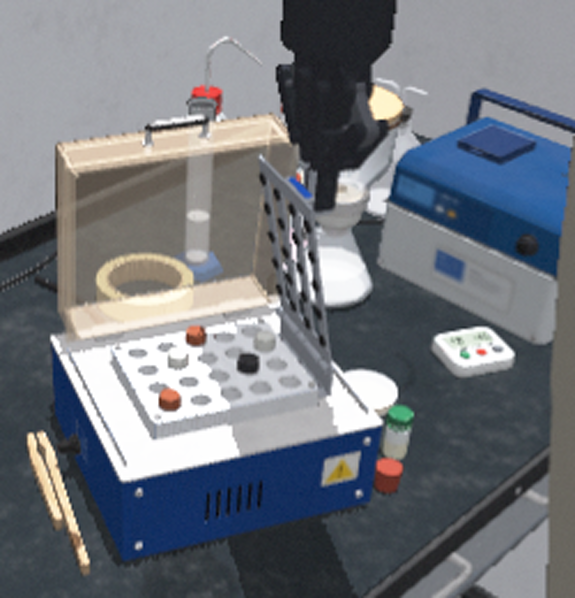

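Call:
play_rows:
  slide:
    - [10,0,3.5]
    - [19.5,0,6.5]
    - [31.5,0,11.5]
    - [43,0,17.5]
    - [54,0,24.5]
  turn: [0,0,0,0,0]
  fingers: [0,0,0,0,0]

```text
clock: 2.12
eef_pos: [459.1, -312.4, 220.8]
tool_rot: [3.141, -0.007, 1.172]
force: [-0.3, -1.0, 0.7]
width: -0.6
```

```bash
python3 - <<'E'
from h import *
st()
im,d=vision.get_image('scene');cv2.imwrite('pics/scene3z.png',cv2.resize(im[40:300,225:475],None,fx=2.3,fy=2.3,interpolation=cv2.INTER_CUBIC))
E
```

```text
t 2.12 tcp_h [-11.7  23.2 220.8] w [ 459.1 -312.4  220.8] rot [ 3.141 -0.007  1.172] F_h [-1.1 -0.1  0.7] wd -0.6 q [ 0.68  0.51 -0.19  1.79  0.12  0.85  0.04]
```

View pics/scene3z.png

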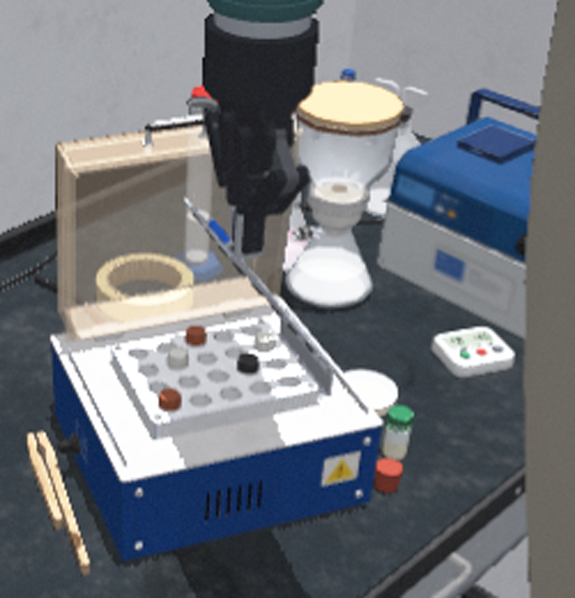

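Call:
play_rows:
  slide:
    - [7.5,0,8]
    - [17,0,17]
    - [25,0,27]
    - [32,0,38]
    - [38,0,50]
  turn: [0,0,0,0,0]
  fingers: [0,0,0,0,0]

```text
clock: 2.8
eef_pos: [474.3, -274.1, 169.4]
tool_rot: [-3.14, -0.009, 1.174]
force: [0.6, -0.3, 0.5]
width: 0.4
```

```bash
python3 - <<'E'
from h import *
st()
E
```

```text
t 2.8 tcp_h [ 29.5  24.6 169.4] w [ 474.3 -274.1  169.4] rot [-3.14  -0.009  1.174] F_h [-0.1 -0.7  0.5] wd 0.4 q [ 0.6   0.57 -0.18  1.86  0.13  0.72 -0.05]
```

Call:
play_rows:
  slide:
    - [2.5,0,10.5]
    - [5.5,0,20.5]
    - [8,0,30]
    - [9,0,38]
    - [9.5,0,43]
  turn: [0,0,0,0,0]
  fingers: [0,0,0,0,0]

```text
clock: 3.42
eef_pos: [477.9, -265.0, 126.0]
tool_rot: [-3.139, -0.009, 1.174]
force: [-0.2, -0.3, 0.5]
width: -0.1
```

```bash
python3 - <<'E'
from h import *
st()
im,d=vision.get_image('scene');cv2.imwrite('pics/scene4z.png',cv2.resize(im[40:300,225:475],None,fx=2.3,fy=2.3,interpolation=cv2.INTER_CUBIC))
E
```

```text
t 3.42 tcp_h [ 39.3  24.9 126. ] w [ 477.9 -265.   126. ] rot [-3.139 -0.009  1.174] F_h [-0.3  0.1  0.5] wd -0.1 q [ 0.57  0.63 -0.17  1.9   0.15  0.62 -0.08]
```

View pics/scene4z.png

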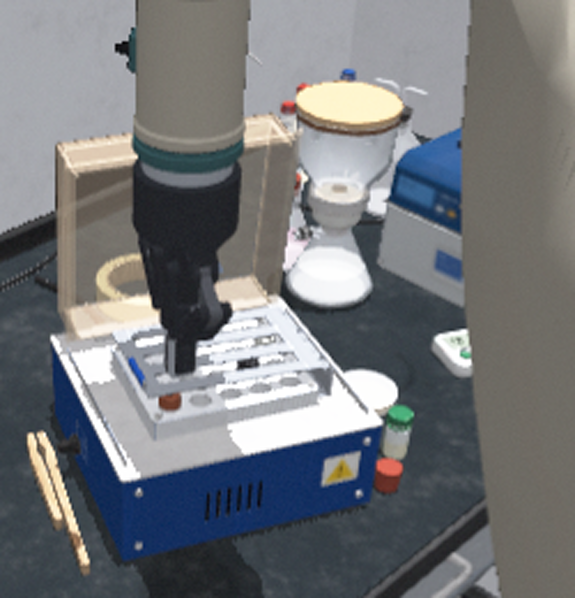

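Almost flat; press gently down the last few mm.

Call:
play_rows:
  slide:
    - [0,0,2]
    - [0,0,4]
    - [0,0,5.5]
    - [0,0,6]
    - [0,0,6]
  turn: [0,0,0,0,0]
  fingers: [0,0,0,0,0]

```text
clock: 4.1
eef_pos: [478.0, -264.9, 121.0]
tool_rot: [-3.14, -0.009, 1.174]
force: [-3.5, 1.5, 11.9]
width: 0.2
```

```bash
python3 - <<'E'
from h import *
st()
E
```

```text
t 4.1 tcp_h [ 39.5  24.9 121. ] w [ 478.  -264.9  121. ] rot [-3.14  -0.009  1.174] F_h [-0.   3.8 11.9] wd 0.2 q [ 0.57  0.64 -0.16  1.91  0.15  0.61 -0.09]
```

Call:
play_rows:
  slide:
    - [0,0,-20]
    - [0,0,-60]
    - [0,0,-105]
    - [0,0,-150]
    - [0,0,-195]
  turn: [0,0,0,0,0]
  fingers: [0,0,0,0,0]

```text
clock: 4.72
eef_pos: [477.3, -266.6, 317.6]
tool_rot: [-3.14, -0.009, 1.174]
force: [0.6, -1.2, 0.1]
width: -0.0
```

```bash
python3 - <<'E'
from h import *
st()
for n in('scene','top'):
    im,d=vision.get_image(n);cv2.imwrite(f'pics/{n}5.png',im)
    d=np.load(n+'0.npy'); H=w2h(cloud(n,d)); H[d==0]=1e4
    for y0 in range(-280,-120,20):
        r=[]
        for x0 in range(-120,100,20):
            m=(H[...,0]>=x0)&(H[...,0]<x0+20)&(H[...,1]>=y0)&(H[...,1]<y0+20)
            r.append(int(np.percentile(H[m][:,2],99)) if m.sum()>2 else -1)
        print(n,y0,r)
    C=H[abs(H[...,1]-(-100))<60]
a=cv2.resize(cv2.imread('pics/scene5.png')[40:300,225:475],None,fx=2.3,fy=2.3);cv2.imwrite('pics/scene5z.png',a)
# plate flatness from scene depth now
im,d=vision.get_image('scene');H=w2h(cloud('scene',d))
m=(d>0)&(H[...,0]>-75)&(H[...,0]<72)&(abs(H[...,1]-4)<46)&(H[...,2]>114)&(H[...,2]<135)
P=H[m];print(len(P),np.polyfit(P[:,0],P[:,2],1))
# cover angle
m=(d>0)&(abs(H[...,0])<88)&(H[...,1]<-40)&(H[...,1]>-160)&(H[...,2]>250)&(H[...,2]<295);P=H[m]
print(len(P),np.percentile(P,[2,50,98],axis=0).round(0).tolist(),np.polyfit(P[:,1],P[:,2],1))
E
```

```text
t 4.72 tcp_h [ 37.6  24.8 317.6] w [ 477.3 -266.6  317.6] rot [-3.14  -0.009  1.174] F_h [-0.9 -1.   0.1] wd -0.0 q [ 0.61  0.4  -0.21  1.68  0.08  1.07 -0.02]
scene -280 [-1, -1, -1, -1, -1, -1, -1, -1, 3, 4, 2]
scene -260 [-1, -1, -1, -1, -1, -1, -1, -1, 3, 3, 3]
scene -240 [-1, -1, -1, -1, -1, -1, -1, -1, -1, 3, 4]
scene -220 [-1, -1, -1, -1, -1, -1, -1, -1, -1, -1, 4]
scene -200 [-1, -1, -1, -1, -1, -1, -1, -1, -1, -1, 3]
scene -180 [-648, -1, -1, -1, -1, -1, -1, -1, -1, -1, 3]
scene -160 [-648, -649, -1, -1, -1, -1, -1, -1, -1, -1, 2]
scene -140 [-649, 177, 184, 184, 186, 189, 200, 199, 194, 202, 221]
top -280 [1, 26, 22, 2, 1, 23, 26, 8, 2, 2, 2]
top -260 [1, 27, 26, 1, 2, 26, 26, 8, 1, 1, 1]
top -240 [-1, -1, 27, 23, 24, 24, -1, -1, -1, -1, -1]
top -220 [-1, -1, -1, -1, -1, -1, -1, -1, -1, -1, -1]
top -200 [-1, -1, -1, -1, -1, -1, -1, -1, -1, -1, -1]
top -180 [-1, -1, -1, -1, -1, -1, -1, -1, -1, -1, -1]
top -160 [-1, -1, -1, -1, -1, -1, -1, -1, -1, -1, -1]
top -140 [-1, 130, 132, 132, 132, 131, 132, 132, 132, 131, 136]
1698 [4.05798846e-04 1.21907482e+02]
1278 [[-84.0, -113.0, 260.0], [12.0, -87.0, 265.0], [85.0, -67.0, 279.0]] [-5.97958713e-02  2.60093114e+02]
```

View pics/scene5z.png

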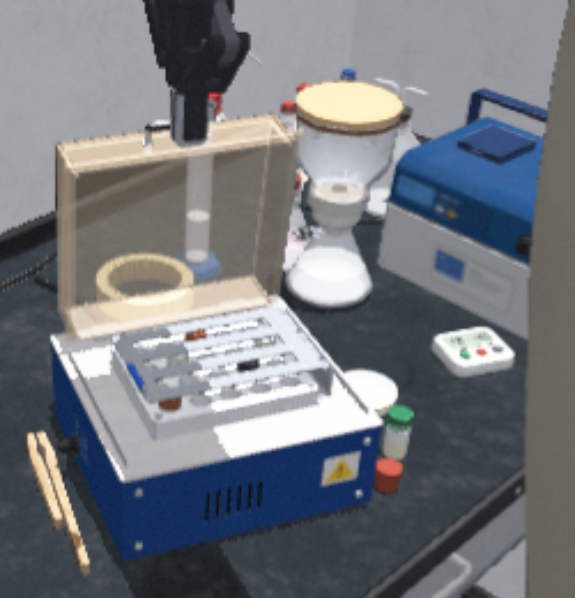

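Call:
play_rows:
  slide:
    - [-5,20,-12]
    - [-12,62,-14]
    - [-20,105,-14]
    - [-29,148,-14]
    - [-38,190,-14]
  turn: [0,0,0,0,0]
  fingers: [0,0,0,0,0]

```text
clock: 5.5
eef_pos: [639.7, -376.5, 330.9]
tool_rot: [3.14, -0.008, 1.174]
force: [0.3, -0.3, 1.9]
width: 0.3
```

```bash
python3 - <<'E'
from h import *
st()
E
```

```text
t 5.5 tcp_h [   1.9 -168.   330.9] w [ 639.7 -376.5  330.9] rot [ 3.14  -0.008  1.174] F_h [-0.1 -0.4  1.9] wd 0.3 q [ 0.58  0.72 -0.18  1.05  0.11  1.38  0.02]
```

Call:
play_rows:
  slide:
    - [0,0,25]
    - [0,0,55]
    - [0,0,80]
    - [0,-8,82]
    - [0,-16,82]
  turn: [0,0,0,0,0]
  fingers: [0,0,0,0,0]

```text
clock: 6.12
eef_pos: [624.7, -369.6, 248.7]
tool_rot: [3.141, -0.008, 1.174]
force: [-0.2, -0.2, 0.8]
width: -0.3
```

```bash
python3 - <<'E'
from h import *
st()
im,d=vision.get_image('top');cv2.imwrite('pics/top6z.png',cv2.resize(im[90:290,240:470],None,fx=3,fy=3,interpolation=cv2.INTER_CUBIC))
E
```

```text
t 6.12 tcp_h [   2.2 -151.4  248.7] w [ 624.7 -369.6  248.7] rot [ 3.141 -0.008  1.174] F_h [-0.3  0.1  0.8] wd -0.3 q [ 0.59  0.74 -0.18  1.24  0.12  1.17  0.01]
```

View pics/top6z.png

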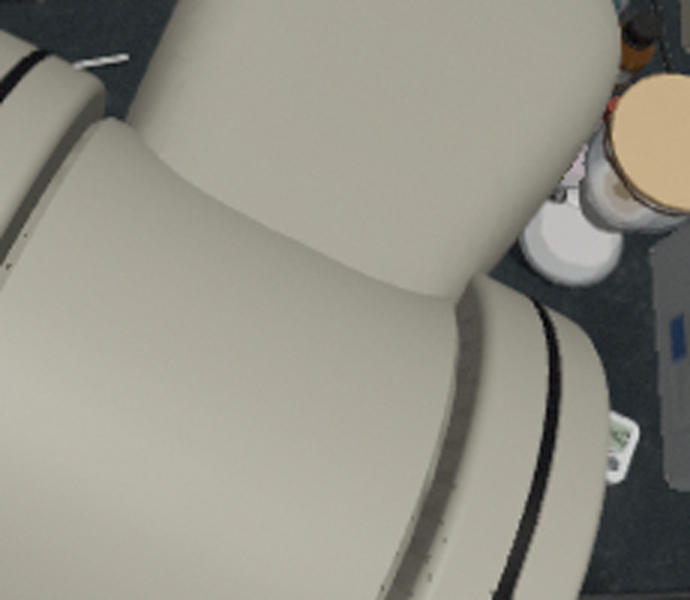

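Call:
play_rows:
  slide:
    - [0,-8,2]
    - [0,-16,3]
    - [0,-23,3]
    - [0,-31,2]
    - [0,-39,1]
  turn: [0,0,0,0,0]
  fingers: [0,0,0,0,0]

```text
clock: 6.8
eef_pos: [588.4, -354.1, 249.3]
tool_rot: [3.139, -0.008, 1.174]
force: [3.0, 0.1, 0.6]
width: 0.4
```

```bash
python3 - <<'E'
from h import *
st()
im,d=vision.get_image('scene');cv2.imwrite('pics/scene7z.png',cv2.resize(im[40:300,225:475],None,fx=2.3,fy=2.3,interpolation=cv2.INTER_CUBIC))
E
```

```text
t 6.8 tcp_h [   1.9 -112.   249.3] w [ 588.4 -354.1  249.3] rot [ 3.139 -0.008  1.174] F_h [ 1.3 -2.7  0.6] wd 0.4 q [ 0.61  0.67 -0.19  1.38  0.12  1.1   0.01]
```

View pics/scene7z.png

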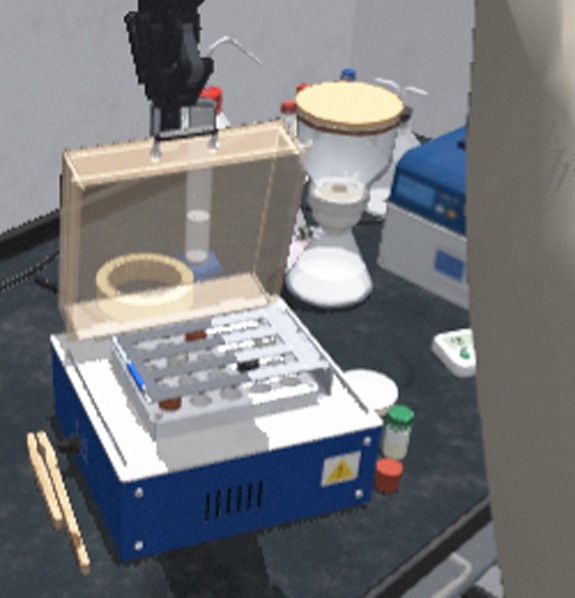

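Call:
play_rows:
  slide:
    - [0,-10,0.5]
    - [0,-21,1]
    - [0,-32,2]
    - [0,-42,3.5]
    - [0,-52,5.5]
  turn: [0,0,0,0,0]
  fingers: [0,0,0,0,0]

```text
clock: 7.48
eef_pos: [538.5, -333.0, 243.4]
tool_rot: [3.141, -0.009, 1.174]
force: [1.7, 0.8, -0.6]
width: -0.4
```

```bash
python3 - <<'E'
from h import *
st()
E
```

```text
t 7.47 tcp_h [  1.3 -57.8 243.4] w [ 538.5 -333.   243.4] rot [ 3.141 -0.009  1.174] F_h [ 1.4 -1.2 -0.6] wd -0.4 q [ 0.63  0.6  -0.19  1.55  0.12  1.01  0.01]
```

Call:
play_rows:
  slide:
    - [0,-9,3]
    - [0,-18,6]
    - [0,-27,10]
    - [0,-36,14.5]
    - [0,-45,20.5]
  turn: [0,0,0,0,0]
  fingers: [0,0,0,0,0]

```text
clock: 8.1
eef_pos: [496.2, -315.4, 222.6]
tool_rot: [3.142, -0.008, 1.174]
force: [-0.1, 0.9, 1.7]
width: -0.1
```

```bash
python3 - <<'E'
from h import *
st()
im,d=vision.get_image('scene');cv2.imwrite('pics/scene8z.png',cv2.resize(im[40:300,225:475],None,fx=2.3,fy=2.3,interpolation=cv2.INTER_CUBIC))
E
```

```text
t 8.1 tcp_h [  0.5 -12.  222.6] w [ 496.2 -315.4  222.6] rot [ 3.142 -0.008  1.174] F_h [0.8 0.4 1.7] wd -0.1 q [ 0.65  0.55 -0.2   1.7   0.12  0.9   0.01]
```

View pics/scene8z.png

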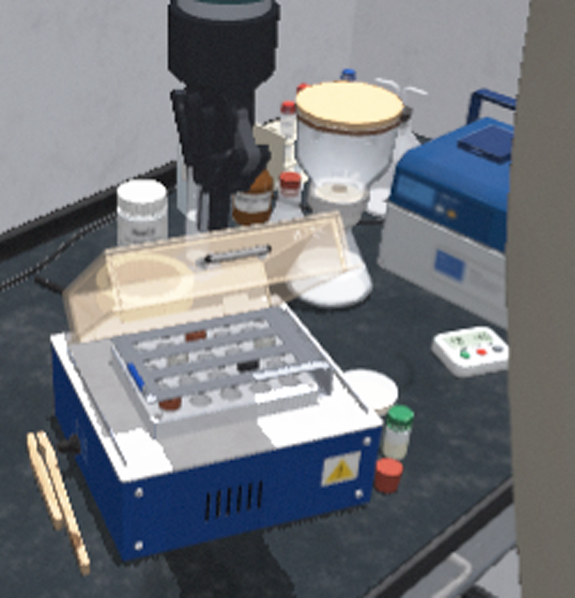

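Call:
play_rows:
  slide:
    - [0,-6,4.5]
    - [0,-12,9]
    - [0,-20,16]
    - [0,-27,23]
    - [0,-34,31]
  turn: [0,0,0,0,0]
  fingers: [0,0,0,0,0]

```text
clock: 8.78
eef_pos: [462.4, -301.0, 190.2]
tool_rot: [-3.138, -0.008, 1.173]
force: [0.4, 0.7, 0.1]
width: 0.3
```

```bash
python3 - <<'E'
from h import *
st()
E
```

```text
t 8.78 tcp_h [1.000e-01 2.470e+01 1.902e+02] w [ 462.4 -301.   190.2] rot [-3.138 -0.008  1.173] F_h [ 0.8 -0.1  0.1] wd 0.3 q [ 0.66  0.55 -0.19  1.83  0.13  0.78  0.  ]
```

Call:
play_rows:
  slide:
    - [0,-4.5,7]
    - [0,-9.5,15]
    - [0,-15,25]
    - [0,-19,33.5]
    - [0,-22,41]
  turn: [0,0,0,0,0]
  fingers: [0,0,0,0,0]

```text
clock: 9.4
eef_pos: [441.7, -292.0, 148.5]
tool_rot: [-3.137, -0.008, 1.173]
force: [-0.1, 0.8, 1.4]
width: 0.1
```

```bash
python3 - <<'E'
from h import *
st()
im,d=vision.get_image('scene');cv2.imwrite('pics/scene9z.png',cv2.resize(im[40:300,225:475],None,fx=2.3,fy=2.3,interpolation=cv2.INTER_CUBIC))
E
```

```text
t 9.4 tcp_h [  0.   47.3 148.5] w [ 441.7 -292.   148.5] rot [-3.137 -0.008  1.173] F_h [0.6 0.4 1.4] wd 0.1 q [ 0.66  0.58 -0.18  1.93  0.15  0.65 -0.01]
```

View pics/scene9z.png

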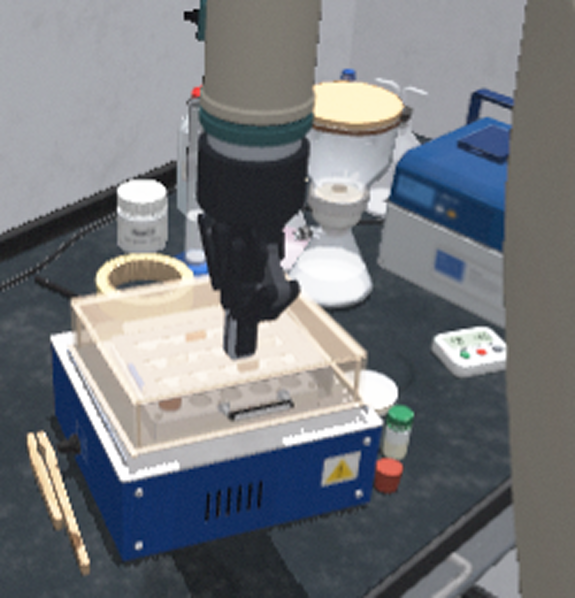

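Call:
play_rows:
  slide:
    - [0,-2,5]
    - [0,-3,9]
    - [0,-4,11.5]
    - [0,-4,12.5]
    - [0,-4,12.5]
  turn: [0,0,0,0,0]
  fingers: [0,0,0,0,0]

```text
clock: 10.07
eef_pos: [437.8, -290.1, 137.2]
tool_rot: [-3.137, -0.008, 1.173]
force: [-3.7, 2.2, 16.1]
width: 0.0
```

```bash
python3 - <<'E'
from h import *
st()
E
```

```text
t 10.07 tcp_h [  0.2  51.6 137.2] w [ 437.8 -290.1  137.2] rot [-3.137 -0.008  1.173] F_h [ 0.5  4.3 16.1] wd 0.0 q [ 0.65  0.59 -0.17  1.95  0.15  0.62 -0.02]
```

Call:
play_rows:
  slide:
    - [0,0,0.5]
    - [0,0,0.5]
    - [0,0,-20]
    - [0,0,-60]
    - [0,0,-105]
  turn: [0,0,0,0,0]
  fingers: [0,0,0,0,0]

```text
clock: 10.7
eef_pos: [437.5, -290.9, 242.5]
tool_rot: [-3.136, -0.008, 1.173]
force: [0.6, -0.5, -0.5]
width: -0.4
```

Call:
play_rows:
  slide:
    - [0,0,-30]
    - [0,0,-60]
    - [0,0,-90]
    - [0,0,-90]
    - [0,0,-90]
  turn: [0,0,0,0,0]
  fingers: [0,0,0,0,0]

```text
clock: 11.32
eef_pos: [437.3, -291.6, 331.7]
tool_rot: [-3.135, -0.008, 1.173]
force: [-0.0, -0.7, -1.1]
width: -0.1
```

```bash
python3 - <<'E'
from h import *
st()
im,d=vision.get_image('scene');cv2.imwrite('pics/scene10z.png',cv2.resize(im[40:300,225:475],None,fx=2.3,fy=2.3,interpolation=cv2.INTER_CUBIC))
H=w2h(cloud('scene',d))
m=(d>0)&(abs(H[...,0])<88)&(H[...,1]>-78)&(H[...,1]<80)&(H[...,2]>128)&(H[...,2]<150);P=H[m]
print(len(P),np.polyfit(P[:,1],P[:,2],1),np.median(P[:,2]))
# difference in bystander area vs start
i0=cv2.imread('pics/scene0.png')
for nm,(a,b,c,e) in dict(holder=(235,225,266,290),right=(375,200,410,255)).items():
    print(nm,cv2.absdiff(im,i0)[b:e,a:c].mean())
E
```

```text
t 11.32 tcp_h [ -1.3  51.5 331.7] w [ 437.3 -291.6  331.7] rot [-3.135 -0.008  1.173] F_h [-0.7 -0.3 -1.1] wd -0.1 q [ 0.7   0.35 -0.22  1.71  0.08  1.09  0.06]
4653 [-1.04149313e-03  1.38257259e+02] 138.24067328149204
holder 2.7098428453267163
right 8.355670995670996
```

View pics/scene10z.png

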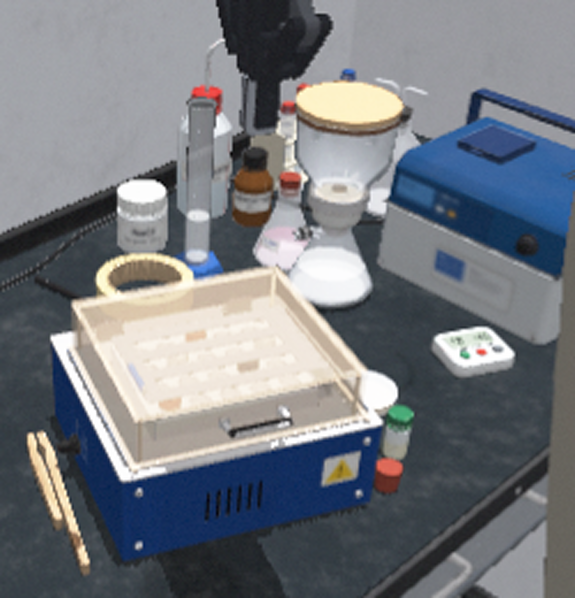

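Cover is shut: its top is level (slope -0.001) at z≈138. The bystanders are where they were, and the arm is clear.

```bash
python3 -c "
from cell import ctrl
print(ctrl.finish_job())"
```

```text
the job is handed in; nothing more can be done
None
```

I folded the hold-down plate flat with the shut fingertips, then pushed the cover shut over it from behind. I backed the arm off and handed the job in at about 11.4 s. No verdict was reported.

| Check | Result |
|---|---|
| Plate | Hit its end stop at z = 121 mm under about 12 N; depth slope 0.0004 while the cover still stood open |
| Cover | Hit its end stop at z = 137 mm under about 16 N; depth slope about -0.001, top face at z of about 138 mm |
| Contact forces | No reading above about 17 N |
| Arm at the end | About 195 mm above the cover, touching nothing |

- **Bystanders:** in the last scene picture all four look to be where they started. I judged this by eye and did not measure their positions.
- **Picture difference:** compared with the start, the tube holder's patch barely changed (mean 2.7). The patch with the vial, stopper and petri dish changed more (8.4). I think that is the cover's edge and shadows now falling in it, but I did not confirm it.
- **Heater pose:** the corner fit had residuals of up to about 6 mm, and the two cameras disagreed by about 5 mm. The contact heights matched the given dimensions.

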